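# Lay out the soldering place around the board holder

### The arm

A 6-joint arm with a two-finger parallel gripper is mounted at the origin on the work surface. World frame = base frame: x ahead of the robot, y to its left, z up, the work surface at z = 0. Lengths are in m, angles in rad, forces in N, time in s.
With the tool pointing down it reaches from about 0.25 to 0.775 m from the base axis. Payload 4 kg.
Tool frame: the origin (TCP) lies midway between the tips of the shut fingers; the grasp point (between the pads) lies 19 mm behind it (robot.pinch_z is the distance from the TCP to the grasp point, in m); x points along the fingers, y is the direction in which the jaws open and shut, and the axes are right-handed (so a half turn about x gives the same grasp; the last joint's range is limited). The gripper opens to 94 mm and grips with 3 to 60 N. Pads are 16 mm wide; open, the fingers measure 119 mm over their backs; the gripper's body (75 mm by 177 mm) begins 78 mm behind the grasp point.
Start: joints at [-1.379, 0.087, 1.371, -0, 1.684, -0.103], TCP at [0.16, -0.526, 0.206] pointing down, gripper open.
Joint ranges: [-3.1, 3.1], [-0.76, 2.03], [0.27, 2.55], [-1.08, 4.22], [0.17, 2.65], [-2.57, 2.57]. Speed limits (rad/s): [2.79, 2.79, 3.14, 3.14, 3.14, 3.14].

### API

Orientations are given as [roll, pitch, yaw] about the fixed x, y, z axes, in that order (R = Rz(yaw) Ry(pitch) Rx(roll)).
In Python, from bench import robot, imaging gives the robot as it stands. The module is installed in compiled form; this text tells all that it offers.
- The arm moves only by the tool drive_tool, never from a script. Its argument "commands" is a list that holds one entry, the list of rows, each a list of 4 numbers: the shift along the tool's x, y, z as a fraction of full scale, then the turn about the tool's x as a fraction of full scale. A call has 1 to 20 rows; each row shifts and turns the commanded pose from where the row before left it, along the tool's axes as they then stand; what a row does not reach is not made up. Full scale, the value 1, is 0.25 m for a shift and 360 degrees for a turn. A row lasts 1/10 s, in which the tool goes at most 50 mm and 8.59 degrees, less where a joint would pass 70% of its speed; a pose out of reach is approached as far as the arm can. A call with a number of a shift or a turn outside -1 to 1 is refused whole. A call with a gripper value outside its range is refused whole. "grip" is the opening, from 0 (shut) to 1 (fully open), set as the call begins (left out, the last holds). The fingers move at their own pace and stop on an object; the grip force is fixed at half the most. Time passes only in rows, so rows that do not move let the fingers close. It gives the time, the measured TCP pose, the force and the opening at its end, in the units of the state.
- robot.get_obs(): the state, without advancing time (a new reading comes with each control period).
- imaging.snapshot(name): name is "scene" or "top" or "wrist"; returns a dict with "pixels" (384x512x3 uint8, red, green, blue), "z_map" (384x512 float32, m along the optical axis (not along the pixel's ray), 0 where there is no reading), "mtx" (3x3 intrinsics, pixels), "k1" (the pictures are not rectified: a ray, as slopes to the right and down, at radius r is drawn at 1 + k1 r^2 times it, then the intrinsics apply), "extrinsics" (4x4, takes a point from world to camera coordinates). Camera axes: x right, y up, looking along -z (the intrinsics and any distortion apply to the point x, -y, -z); pixel columns grow to the right and rows downward; lengths in m; the calibration is good to about 2 mm. A picture is of the moment at which its call begins.
- robot.close_job(): hands the job in, once; it reports no verdict.
The state is a dict: "time": time; "joint_positions": joint angles; "qvel": joint speeds; "joint_torque": joint torques, N m; "tool_pos": TCP position; "ee_rot": TCP orientation; "wrist_force": force on the tool from outside, world axes, zero at the start; "wrist_torque": the same for the moment, N m; "width": finger opening in m.
Only numpy, scipy, OpenCV 4.12 (cv2) and the standard library are available. Lean on these libraries where they do the work, as an engineer would, in place of code of your own. Each camera call takes 0.05 s, during which the arm holds its last target.

### The job

Lay out the soldering place around the circuit-board holder, each thing upright and centred on one of the square labels that surround the holder: the solder spool on the label between the board and the soldering-iron stand, the flux jar on the label on the opposite side of the board, and the yellow parts box on the label behind the board (the far side, seen from the robot). Set the red parts box squarely on top of the yellow one, leave the label in front of the board unused, and do not tip the jar over at any time.

Things in the scene. Friction and masses are not known exactly. Their poses are not given: they have to be found in the camera images.
- holder: fixed low aluminium holder with a purple circuit board clamped in it, 70 mm (x) x 100 mm (y, plus a small black knob of 10 mm at its -y end), 26 mm high; origin at the centre of its underside on the bench; x points away from the robot (behind the board), y to the robot's left, z up, turned by up to about 0.2 rad
- iron_stand: fixed soldering-iron stand: dark steel base plate 150 x 90 mm with a steel coil that holds a sloping iron with black handle, about 150 mm high in all; origin at the centre of its underside on the bench. It stands about 0.4 to 0.5 m out to the robot's left at some starts and to the right at others (a grey multimeter then takes the other side)
- label_blue: flat square paper label stuck to the bench, white with a blue border, 66 x 66 mm, no thickness to speak of; origin at its centre on the bench surface. The four labels lie 105 mm from the holder's centre, one on each of its four sides, and are square to the holder; which colour lies on which side changes from start to start
- label_green: flat square paper label stuck to the bench, white with a green border, 66 x 66 mm, no thickness to speak of; origin at its centre on the bench surface. The four labels lie 105 mm from the holder's centre, one on each of its four sides, and are square to the holder; which colour lies on which side changes from start to start
- label_orange: flat square paper label stuck to the bench, white with an orange border, 66 x 66 mm, no thickness to speak of; origin at its centre on the bench surface. The four labels lie 105 mm from the holder's centre, one on each of its four sides, and are square to the holder; which colour lies on which side changes from start to start
- label_black: flat square paper label stuck to the bench, white with a black border, 66 x 66 mm, no thickness to speak of; origin at its centre on the bench surface. The four labels lie 105 mm from the holder's centre, one on each of its four sides, and are square to the holder; which colour lies on which side changes from start to start
- spool: loose solder spool standing on end: blue flanges 50 mm in diameter, silver solder wound between them almost to the rim, 38 mm high, dark hole on top, 200 g; can be gripped anywhere round its side; origin at the centre of its underside
- flux_jar: loose small amber glass jar, 44 mm in diameter, with a white lid 46 mm in diameter from 28 mm up; 42 mm high in all, 80 g; origin at the centre of its underside
- yellow_box: loose closed yellow plastic parts box, a plain 54 x 54 mm square block 30 mm high with a flat top carrying a small blank white tag, 90 g; origin at the centre of its underside, z up, x and y square to its sides (it looks the same after a quarter turn but for the tag)
- red_box: loose closed red plastic parts box, a plain 54 x 54 mm square block 30 mm high with a flat top carrying a small blank white tag, 90 g; origin at the centre of its underside, z up, x and y square to its sides (it looks the same after a quarter turn but for the tag)

How it is judged:
At the end, for the whole second after the job is handed in: Spool (iron-stand side), jar (opposite side) and yellow box (behind) stand upright on the bench within 14 mm of their labels' centres; the red box rests on the yellow one, centres within 10 mm, sides parallel within 0.2 rad (any quarter turn); all released and at rest (((y of iron_stand in the frame of holder above 0.1 m and y of spool in the frame of holder above 0.07 m and y of flux_jar in the frame of holder below -0.07 m) or (y of iron_stand in the frame of holder below -0.1 m and y of spool in the frame of holder below -0.07 m and y of flux_jar in the frame of holder above 0.07 m)) and (horizontal distance between spool and label_blue below 0.014 m or horizontal distance between spool and label_green below 0.014 m or horizontal distance between spool and label_orange below 0.014 m or horizontal distance between spool and label_black below 0.014 m) and x of spool in the frame of holder between -0.05 and 0.05 m and height (world z) of each of spool, flux_jar, yellow_box below 0.006 m and (horizontal distance between flux_jar and label_blue below 0.014 m or horizontal distance between flux_jar and label_green below 0.014 m or horizontal distance between flux_jar and label_orange below 0.014 m or horizontal distance between flux_jar and label_black below 0.014 m) and x of flux_jar in the frame of holder between -0.05 and 0.05 m and (horizontal distance between yellow_box and label_blue below 0.014 m or horizontal distance between yellow_box and label_green below 0.014 m or horizontal distance between yellow_box and label_orange below 0.014 m or horizontal distance between yellow_box and label_black below 0.014 m) and x of yellow_box in the frame of holder above 0.07 m and y of yellow_box in the frame of holder between -0.05 and 0.05 m and horizontal distance between red_box and yellow_box below 0.01 m and z of red_box in the frame of yellow_box between 0.026 and 0.034 m and (angle between the x axis of red_box and the x axis of yellow_box, either way round below 0.2 rad or angle between the x axis of red_box and the y axis of yellow_box, either way round below 0.2 rad) and angle between each of spool, flux_jar, yellow_box, red_box's own z axis and vertical below 0.15 rad and linear speed of each of spool, flux_jar, yellow_box, red_box below 0.02 m/s and angular speed of each of spool, flux_jar, yellow_box, red_box below 0.3 rad/s); the robot touches nothing.
It fails at once if the flux jar is tipped over (angle between flux_jar's own z axis and vertical above 0.8 rad).
It also fails if it takes over 106 s, if anything falls off the work surface, if the arm or the gripper's body presses on something with over 40 N, if the wrist force passes 120 N, or if a joint passes its speed limit or range.

## Working session

There is one attempt and no reset: what is moved stays moved. The work goes in short steps, Python scripts to look and compute and a tool call to move; the robot and the scene stay as the last step left them, time stands still between calls to the robot, and variables do not carry over. Pictures are saved under pics/ and viewed, and the job is handed in when it is done.

Besides the shell and the picture viewer there is one more tool, called after "Emit:" as name(argument=value, ...), one argument or row to a line, values as JSON. drive_tool: Moves the arm, as the interface text tells. Shift numbers are shares of 0.25 m and turn numbers shares of 360 degrees, none past 1 either way. Its arguments: {"type":"object","properties":{"commands":{"type":"array","items":{"type":"array","items":{"type":"array","items":{"type":"number","minimum":-1,"maximum":1}}}},"grip":{"type":"number"}},"required":["commands"]}

```bash
mkdir -p pics
cat > h.py <<'E'
import numpy as np, cv2
from bench import robot, imaging
def snap(n,fn=None):
    s=imaging.snapshot(n)
    if fn: cv2.imwrite('pics/'+fn,cv2.cvtColor(s['pixels'],cv2.COLOR_RGB2BGR))
    return s
def pix2world(s,u,v,z=None):
    """plane z if given else depth"""
    K=s['mtx'];x=(u-K[0,2])/K[0,0];y=(v-K[1,2])/K[1,1]
    rd=np.hypot(x,y);r=rd
    for _ in range(30): r=rd/(1+s['k1']*r*r)
    f=r/rd if rd>0 else 1
    d=np.array([x*f,-y*f,-1.0]);E=np.array(s['extrinsics']);R=E[:3,:3];t=E[:3,3]
    c=-R.T@t; dw=R.T@d
    if z is None: k=s['z_map'][int(round(v)),int(round(u))]
    else: k=(z-c[2])/dw[2]
    return c+k*dw
E
python3 - <<'E'
from h import *
import pickle
o=robot.get_obs();print({k:np.round(v,3) for k,v in o.items()},robot.pinch_z)
for n in('top','scene'):
    s=snap(n,n+'0.png');pickle.dump(s,open(n+'0.pkl','wb'));print(s['mtx'],s['k1'],s['extrinsics'])
E
```

```text
{'time': np.float64(0.0), 'joint_positions': array([-1.379,  0.088,  1.372,  0.   ,  1.684, -0.103]), 'qvel': array([ 0.   , -0.   , -0.001,  0.002, -0.001,  0.   ]), 'joint_torque': array([-1.0000e-03, -3.4018e+01, -3.0243e+01,  7.2000e-02,  3.3000e-02,
       -0.0000e+00]), 'tool_pos': array([ 0.16 , -0.526,  0.204]), 'ee_rot': array([-1.674,  1.569,  1.762]), 'wrist_force': array([ 0.093, -0.103, -0.043]), 'wrist_torque': array([-0.017,  0.016, -0.001]), 'width': np.float64(0.094)} 0.0188
[[480.42582081   0.         253.19826111]
 [  0.         480.42582081 192.29136088]
 [  0.           0.           1.        ]] -0.17568971202948064 [[ 3.90141562e-04 -9.99999172e-01  1.22667766e-03 -5.10092874e-03]
 [ 9.81523438e-01  6.17647270e-04  1.91340951e-01 -5.55550881e-01]
 [-1.91341550e-01  1.12936282e-03  9.81522866e-01 -1.56924044e+00]
 [ 0.00000000e+00  0.00000000e+00  0.00000000e+00  1.00000000e+00]]
[[407.95537652   0.         254.15364092]
 [  0.         407.95537652 191.24844556]
 [  0.           0.           1.        ]] -0.028742354098466115 [[ 1.48234929e-01  9.88952176e-01 -5.44883768e-06 -6.19118393e-02]
 [-8.41967140e-01  1.26206100e-01  5.24560155e-01  4.58674759e-01]
 [ 5.18765594e-01 -7.77535494e-02  8.51373387e-01 -1.44791750e+00]
 [ 0.00000000e+00  0.00000000e+00  0.00000000e+00  1.00000000e+00]]
```

Run:
```python
import cv2
a=cv2.imread('pics/top0.png')
cv2.imwrite('pics/top0b.png',cv2.resize(a,(800,600),interpolation=cv2.INTER_CUBIC))
```

```text
(no output)
```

View pics/top0b.png

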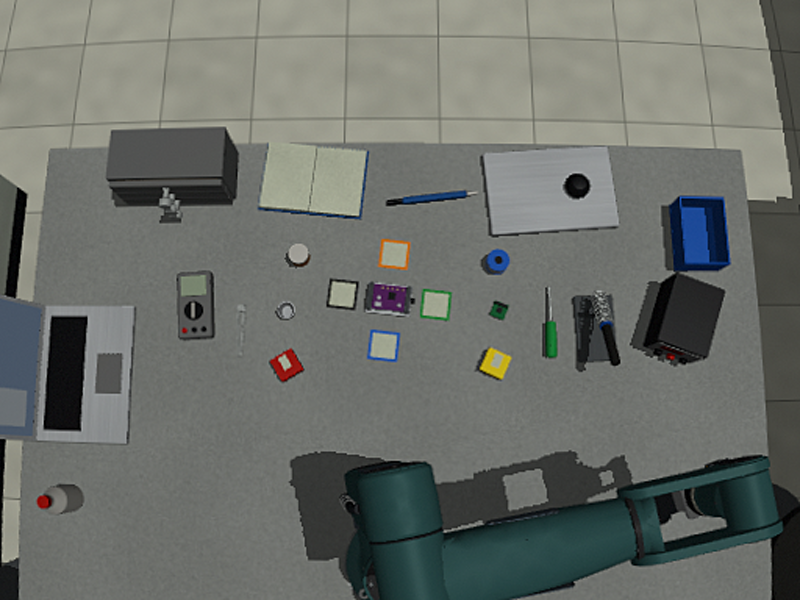

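View pics/scene0.png

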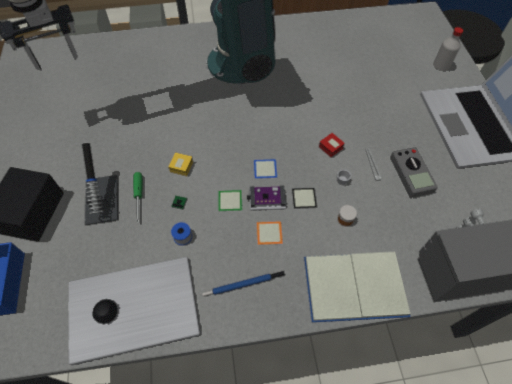

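The stand is on the robot's right, around (595,330) in the enlarged top view. So the spool goes to green (436,305), the jar to black (343,294), yellow to orange (395,254), and blue stays free. Next I'll measure these more precisely.

Run:
```python
from h import *
import pickle
s=pickle.load(open('top0.pkl','rb'))
p=s['pixels'];hsv=cv2.cvtColor(p,cv2.COLOR_RGB2HSV)
def rep(name,m,z,box):
    u0,v0,u1,v1=box;M=np.zeros(m.shape,np.uint8);M[v0:v1,u0:u1]=m[v0:v1,u0:u1]
    n,l,st,c=cv2.connectedComponentsWithStats(M)
    i=1+np.argmax(st[1:,4])
    cnt=max(cv2.findContours((l==i).astype(np.uint8),0,2)[0],key=cv2.contourArea)
    W=np.array([pix2world(s,*q[0],z)[:2] for q in cnt],np.float32)
    r=cv2.minAreaRect(W*1000); e=cv2.minEnclosingCircle(W*1000)
    w=pix2world(s,*c[i],z)
    print(name,st[i],'cent',np.round(c[i],1),np.round(w,4),'rect',np.round(r[0],1),np.round(r[1],1),round(r[2],1),'circ',np.round(e[0],1),round(e[1],1),'depthz',pix2world(s,*c[i])[2].round(3))
H,S,V=[hsv[...,i].astype(int) for i in range(3)]
f=1/1.5625
def bx(u,v,r=26): return [int(u*f-r*f),int(v*f-r*f),int(u*f+r*f)+1,int(v*f+r*f)+1]
white=(V>150)
rep('red',(S>120)&((H<8)|(H>172))&(V>120)|white,.03,bx(287,365))
rep('yellow',(S>120)&(H>20)&(H<35)&(V>150)|white,.03,bx(495,363))
rep('spool',(S>120)&(H>100)&(H<125),.038,bx(497,261))
rep('jar',(V>165),.042,bx(298,254))
for n,u,v in(('green',436,305),('black',343,294),('orange',395,254),('blue',384,346)):
    rep(n,(V>150)&(S<60),0,bx(u,v,24))
rep('board',(H>130)&(H<160)&(S>60),.02,bx(389,298,30))
c=p[125:260,150:350];cv2.imwrite('pics/crop.png',cv2.resize(cv2.cvtColor(c,cv2.COLOR_RGB2BGR),(800,540),interpolation=cv2.INTER_CUBIC))
```

```text
red [173 223  21  20 238] cent [182.9 233.1] [0.4191 0.2332 0.03  ] rect [418.8 233.7] [52.5 53.6] 31.4 circ [419.5 232.6] 35.4 depthz 0.027
yellow [307 222  20  20 242] cent [316.9 231.9] [ 0.4236 -0.2207  0.03  ] rect [ 423.8 -220.8] [52.6 53.4] 65.1 circ [ 424.2 -219.8] 34.7 depthz 0.021
spool [311 159  15  16 147] cent [318.3 166.2] [ 0.6508 -0.2301  0.038 ] rect [ 651.2 -230.2] [48.1 47.8] 70.7 circ [ 649.3 -231.4] 27.3 depthz 0.038
jar [185 161  11   7  17] cent [189.3 165.3] [0.6527 0.2158 0.042 ] rect [654.4 216.2] [36.7 17.2] 72.9 circ [661.1 214.2] 18.4 depthz 0.036
green [271 187  16  16 224] cent [278.5 194.5] [ 0.5582 -0.0932  0.    ] rect [558.3 -93.2] [52.4 51.8] 83.6 circ [558.3 -93.3] 35.1 depthz 0.0
black [211 180  17  16 211] cent [218.9 188. ] [0.5812 0.1152 0.    ] rect [581.1 115.2] [51.4 50.9] 81.7 circ [581.9 115.3] 35.1 depthz 0.001
orange [244 155  17  16 205] cent [252.  162.4] [ 0.6737 -0.0007  0.    ] rect [674.1  -0.7] [51.5 51.7] 83.3 circ [ 6.735e+02 -6.000e-01] 34.7 depthz 0.002
blue [237 213  17  17 229] cent [245.2 220.9] [0.4655 0.0228 0.    ] rect [465.5  22.9] [52.7 52.3] 84.3 circ [465.   23.5] 34.8 depthz -0.008
board [238 182  22  18 282] cent [248.7 190.2] [0.5695 0.0107 0.02  ] rect [569.8  11.2] [73.3 55.4] 82.8 circ [568.5  11.5] 44.4 depthz 0.022
```

View pics/crop.png

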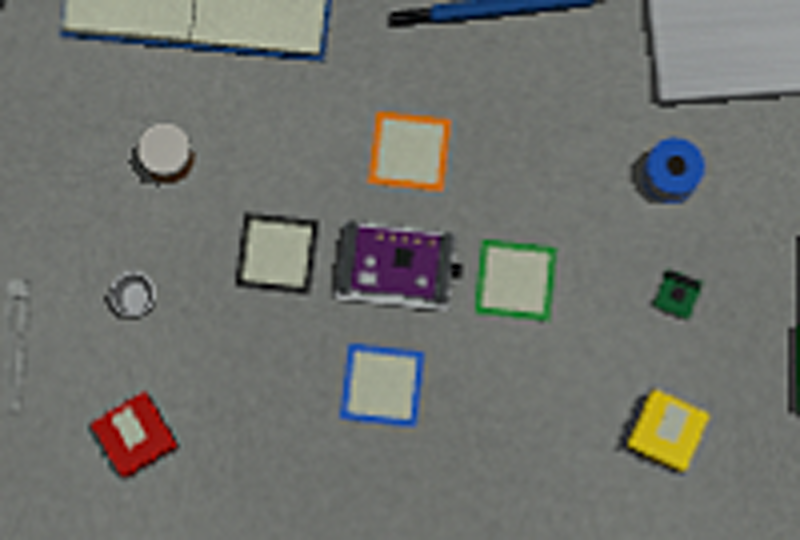

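```bash
cat >> h.py <<'E'
from scipy.spatial.transform import Rotation as Ro
def plan(x,y,z,th):
    o=robot.get_obs();R=Ro.from_euler('xyz',o['ee_rot']).as_matrix();t=np.degrees(np.arctan2(R[1,1],R[0,1]))
    d=(t-th+180)%360-180
    D=np.array([x,y,z])-o['tool_pos']
    Rt=R@Ro.from_euler('x',d,degrees=True).as_matrix()
    print('t',round(o['time'],2),'pos',np.round(o['tool_pos'],4),'theta',round(t,1),'tilt',np.round(np.degrees(np.arccos(-R[2,0])),2),'q6',o['joint_positions'][5].round(2),'w',round(o['width'],4))
    print('turn deg',round(d,1),'frac',round(d/360,4),'| shift frac before turn',np.round(R.T@D/.25,3),' after turn',np.round(Rt.T@D/.25,3))
E
python3 - <<'E'
from h import *
import pickle
s=pickle.load(open('top0.pkl','rb'))
print('jar',pix2world(s,191,162.6,.042),pix2world(s,191-6.5,162.6,.042),pix2world(s,191+6.5,162.6,.042), 'spool',pix2world(s,150+674/4-.4,125+166/4-.4,.038))
plan(.4236,-.2207,.12,-115)
E
```

```text
jar [0.6622459  0.21019103 0.042     ] [0.6622998  0.23281239 0.042     ] [0.66219915 0.18761217 0.042     ] spool [ 0.65111564 -0.22946334  0.038     ]
t 0.1 pos [ 0.1597 -0.5258  0.2044] theta -73.1 tilt 0.11 q6 -0.1 w 0.0938
turn deg 41.9 frac 0.1164 | shift frac before turn [ 0.34  -0.86  -1.365]  after turn [ 0.34  -1.552 -0.441]
```

Emit:
drive_tool(
  commands=[
    [[0,0,0,0.0233],[0,0,0,0.0233],[0,0,0,0.0233],[0,0,0,0.0233],[0,0,0,0.0233],[0.026,-0.119,-0.034,0],[0.026,-0.119,-0.034,0],[0.026,-0.119,-0.034,0],[0.026,-0.119,-0.034,0],[0.026,-0.119,-0.034,0],[0.026,-0.119,-0.034,0],[0.026,-0.119,-0.034,0],[0.026,-0.119,-0.034,0],[0.026,-0.119,-0.034,0],[0.026,-0.119,-0.034,0],[0.026,-0.119,-0.034,0],[0.026,-0.119,-0.034,0],[0.026,-0.119,-0.034,0],[0,0,0,0],[0,0,0,0]],
  ],
  grip=1,
)

```text
time: 2.1
tool_pos: [0.4234, -0.2223, 0.1204]
ee_rot: [0.36, 1.569, 3.066]
wrist_force: [0.6, -0.6, 0.4]
width: 0.0941
```

Run:
```python
from h import *
plan(.4236,-.2207,.008,-115)
snap('wrist','w1.png')
```

```text
t 2.1 pos [ 0.4234 -0.2223  0.1204] theta -115.0 tilt 0.09 q6 1.4 w 0.0941
turn deg 0.0 frac 0.0001 | shift frac before turn [ 0.45  -0.006  0.001]  after turn [ 0.45  -0.006  0.001]
```

View pics/w1.png

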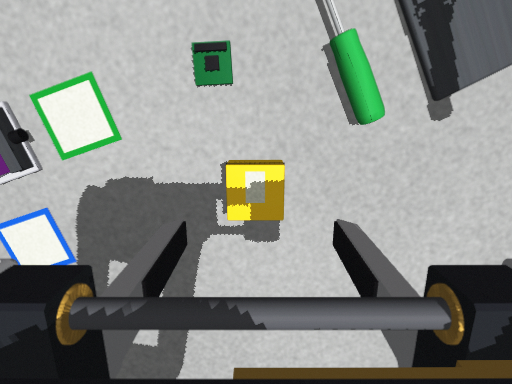

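The yellow box at (227–284, 163–220) is square to the jaws and lies midway between them. I'll check its position with the wrist calibration as well.

Run:
```python
from h import *
s=snap('wrist')
print([np.round(pix2world(s,u,v,.03),4) for u,v in((255.5,192),(227,192),(284,192),(255,165),(255,220))])
```

```text
[array([ 0.4265, -0.2205,  0.03  ]), array([ 0.4378, -0.1965,  0.03  ]), array([ 0.4153, -0.2446,  0.03  ]), array([ 0.4497, -0.2309,  0.03  ]), array([ 0.4017, -0.2083,  0.03  ])]
```

Emit:
drive_tool(
  commands=[
    [[0.09,-0.003,0,0],[0.09,-0.003,0,0],[0.09,0,0,0],[0.09,0,0,0],[0.06,0,0,0],[0.03,0,0,0],[0,0,0,0]],
  ],
  grip=1,
)

```text
time: 2.9
tool_pos: [0.4232, -0.2217, 0.0077]
ee_rot: [-0.033, 1.569, 2.67]
wrist_force: [0.2, 0.1, 0.5]
width: 0.0943
```

Emit:
drive_tool(
  commands=[
    [[0,0,0,0],[0,0,0,0],[0,0,0,0],[0,0,0,0],[0,0,0,0],[0,0,0,0],[0,0,0,0],[0,0,0,0]],
  ],
  grip=0.4,
)

```text
time: 3.7
tool_pos: [0.4246, -0.2212, 0.0088]
ee_rot: [-2.639, 1.57, 0.065]
wrist_force: [0.5, 1.1, 1.9]
width: 0.0535
```

Run:
```python
from h import *
plan(.674,-.0007,.10,-96.4)
```

```text
t 3.7 pos [ 0.4246 -0.2212  0.0088] theta -115.0 tilt 0.03 q6 1.41 w 0.0535
turn deg -18.6 frac -0.0518 | shift frac before turn [-0.364 -1.222 -0.531]  after turn [-0.364 -0.988 -0.893]
```

Emit:
drive_tool(
  commands=[
    [[-0.06,0,0,0],[-0.1,0,0,-0.0173],[-0.1,0,0,-0.0173],[-0.1,0,0,-0.0172],[0,-0.05,-0.045,0],[0,-0.1,-0.09,0],[0,-0.1,-0.09,0],[0,-0.1,-0.09,0],[0,-0.1,-0.09,0],[0,-0.1,-0.09,0],[0,-0.1,-0.09,0],[0,-0.1,-0.09,0],[0,-0.1,-0.09,0],[0,-0.1,-0.09,0],[0,-0.038,-0.038,0],[0,0,0,0],[0,0,0,0]],
  ],
  grip=0.4,
)

```text
time: 5.4
tool_pos: [0.673, -0.0011, 0.0975]
ee_rot: [0.456, 1.569, -2.798]
wrist_force: [-0.1, -0.6, -0.4]
width: 0.0538
```

Run:
```python
from h import *
plan(.674,-.0007,.01,-96.4)
snap('wrist','w2.png')
```

```text
t 5.4 pos [ 0.673  -0.0011  0.0975] theta -96.4 tilt 0.13 q6 1.6 w 0.0538
turn deg 0.0 frac 0.0 | shift frac before turn [ 0.35  -0.003 -0.004]  after turn [ 0.35  -0.003 -0.004]
```

View pics/w2.png

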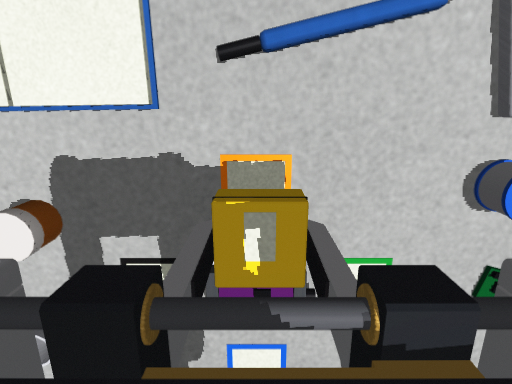

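Yellow is held square at (260,240), and the orange label shows straight beyond it. I'll lower it now.

Emit:
drive_tool(
  commands=[
    [[0.08,-0.003,-0.004,0],[0.08,0,0,0],[0.08,0,0,0],[0.06,0,0,0],[0.03,0,0,0],[0.021,0,0,0],[0,0,0,0],[0,0,0,0]],
  ],
  grip=0.4,
)

```text
time: 6.25
tool_pos: [0.6754, -0.0003, 0.0118]
ee_rot: [3.116, 1.569, -0.137]
wrist_force: [0.4, 0.2, -0.8]
width: 0.0538
```

Emit:
drive_tool(
  commands=[
    [[0,0,0,0],[0,0,0,0],[0,0,0,0],[0,0,0,0],[-0.04,0,0,0],[-0.1,0,0,0],[-0.1,0,0,0],[-0.1,0,0,0],[-0.1,0,0,0],[0,0,0,0]],
  ],
  grip=0.85,
)

```text
time: 7.25
tool_pos: [0.6777, -0.0004, 0.127]
ee_rot: [-3.123, 1.56, -0.093]
wrist_force: [0.5, -0.4, 0.4]
width: 0.0802
```

Run:
```python
from h import *
plan(.651,-.2297,.12,-6.4)
snap('wrist','w3.png')
```

```text
t 7.25 pos [ 6.777e-01 -4.000e-04  1.270e-01] theta -96.4 tilt 0.6 q6 1.6 w 0.0802
turn deg -90.0 frac -0.25 | shift frac before turn [0.028 0.924 0.004]  after turn [ 0.028 -0.004  0.924]
```

View pics/w3.png

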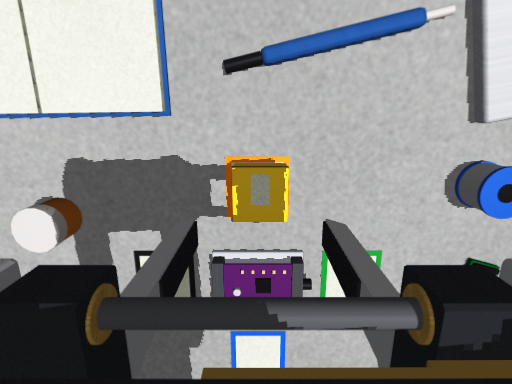

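Yellow stands on the orange label at (260,190). The spool comes next.

Emit:
drive_tool(
  commands=[
    [[0,0,0,-0.0228],[0,0,0,-0.0228],[0,0,0,-0.0228],[0,0,0,-0.0228],[0,0,0,-0.0228],[0,0,0,-0.0227],[0,0,0,-0.0227],[0,0,0,-0.0227],[0,0,0,-0.0227],[0,0,0,-0.0226],[0,0,0,-0.0226],[0,0,0.13,0],[0,0,0.13,0],[0,0,0.13,0],[0,0,0.13,0],[0,0,0.13,0],[0,0,0.13,0],[0.02,-0.004,0.144,0],[0,0,0,0],[0,0,0,0]],
  ],
  grip=1,
)

```text
time: 9.3
tool_pos: [0.6468, -0.2298, 0.1133]
ee_rot: [-2.021, 1.567, 2.578]
wrist_force: [0.4, 0.2, 0.7]
width: 0.0941
```

Run:
```python
from h import *
plan(.651,-.2297,.008,-6.4)
snap('wrist','w4.png')
```

```text
t 9.3 pos [ 0.6468 -0.2298  0.1133] theta -6.5 tilt 0.23 q6 -0.31 w 0.0941
turn deg -0.1 frac -0.0003 | shift frac before turn [ 0.421  0.018 -0.002]  after turn [ 0.421  0.018 -0.002]
```

View pics/w4.png

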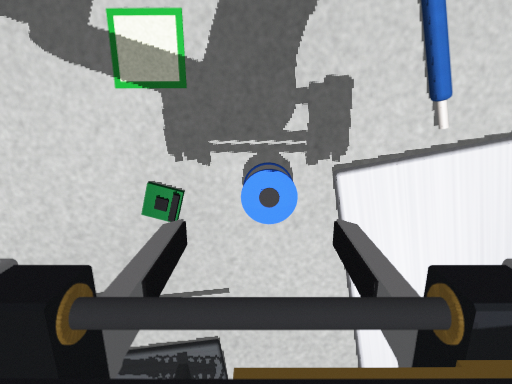

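The spool top is centred at (269,196), and the metal plate edge is at (342,195), close to the right finger. I'll narrow the opening to 0.8 for the descent.

Run:
```python
from h import *
s=snap('wrist')
print([np.round(pix2world(s,u,v,.038),4) for u,v in((269,196.5),(241,196),(297,196))], pix2world(s,342,195,0.002),pix2world(s,342,195))
```

```text
[array([ 0.6556, -0.2276,  0.038 ]), array([ 0.6311, -0.2244,  0.038 ]), array([ 0.6802, -0.2299,  0.038 ])] [ 0.7286466 -0.2445209  0.002    ] [ 0.72458384 -0.23947638  0.01832998]
```

Emit:
drive_tool(
  commands=[
    [[0.02,0.01,-0.002,0],[0.08,0.01,0,0],[0.09,0,0,0],[0.09,0,0,0],[0.08,0,0,0],[0.04,0,0,0],[0.02,0,0,0],[0,0,0,0]],
  ],
  grip=0.8,
)

```text
time: 10.2
tool_pos: [0.6531, -0.229, 0.0104]
ee_rot: [-1.774, 1.57, 2.827]
wrist_force: [-0.8, 0.4, 1.7]
width: 0.0753
```

Emit:
drive_tool(
  commands=[
    [[0,0,0,0],[0,0,0,0],[0,0,0,0],[0,0,0,0],[0,0,0,0],[0,0,0,0],[-0.06,0,0,0],[-0.1,0,0,0],[-0.1,0,0,0],[-0.1,0,0,0],[0,0,0,0]],
  ],
  grip=0.3,
)

```text
time: 11.3
tool_pos: [0.6551, -0.2307, 0.1061]
ee_rot: [1.239, 1.563, -0.443]
wrist_force: [1.1, -0.5, -1.4]
width: 0.0498
```

Run:
```python
from h import *
plan(.558,-.0933,.1,-6.4)
```

```text
t 11.3 pos [ 0.6551 -0.2307  0.1061] theta -6.4 tilt 0.47 q6 -0.31 w 0.0498
turn deg -0.0 frac -0.0 | shift frac before turn [ 0.019 -0.448 -0.503]  after turn [ 0.019 -0.448 -0.503]
```

Emit:
drive_tool(
  commands=[
    [[0,-0.045,-0.05,0],[0,-0.09,-0.1,0],[0,-0.09,-0.1,0],[0,-0.09,-0.1,0],[0,-0.09,-0.1,0],[0.01,-0.043,-0.049,0],[0,0,0,0],[0,0,0,0]],
  ],
  grip=0.3,
)

```text
time: 12.1
tool_pos: [0.5552, -0.0934, 0.0973]
ee_rot: [-1.189, 1.569, -2.872]
wrist_force: [0.3, -0.6, -1.2]
width: 0.0494
```

Run:
```python
from h import *
plan(.558,-.0938,.0105,-6.4)
snap('wrist','w5.png')
```

```text
t 12.1 pos [ 0.5552 -0.0934  0.0973] theta -6.4 tilt 0.08 q6 -0.16 w 0.0494
turn deg 0.0 frac 0.0001 | shift frac before turn [0.347 0.012 0.   ]  after turn [0.347 0.012 0.   ]
```

View pics/w5.png

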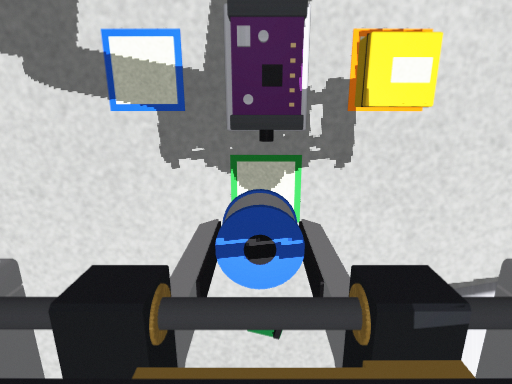

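The spool is held upright at (260,247), right above the green label at (266,190). I'll lower and release it.

Emit:
drive_tool(
  commands=[
    [[0.08,0.006,0,0],[0.09,0.006,0,0],[0.08,0,0,0],[0.06,0,0,0],[0.025,0,0,0],[0.014,0,0,0],[0,0,0,0],[0,0,0,0]],
  ],
  grip=0.3,
)

```text
time: 12.95
tool_pos: [0.5597, -0.094, 0.0119]
ee_rot: [1.408, 1.568, -0.274]
wrist_force: [0.8, 0.4, -1.4]
width: 0.0495
```

Emit:
drive_tool(
  commands=[
    [[0,0,0,0],[0,0,0,0],[0,0,0,0],[0,0,0,0],[-0.04,0,0,0],[-0.1,0,0,0],[-0.1,0,0,0],[-0.1,0,0,0],[-0.1,0,0,0],[0,0,0,0]],
  ],
  grip=0.8,
)

```text
time: 13.95
tool_pos: [0.5615, -0.0943, 0.1264]
ee_rot: [1.413, 1.561, -0.27]
wrist_force: [0.6, -0.4, 1.1]
width: 0.0751
```

Run:
```python
from h import *
plan(.662,.2105,.12,-6.4)
snap('wrist','w6.png')
```

```text
t 13.95 pos [ 0.5615 -0.0943  0.1264] theta -6.4 tilt 0.57 q6 -0.15 w 0.0751
turn deg 0.0 frac 0.0 | shift frac before turn [ 0.026  0.263 -1.256]  after turn [ 0.026  0.263 -1.256]
```

View pics/w6.png

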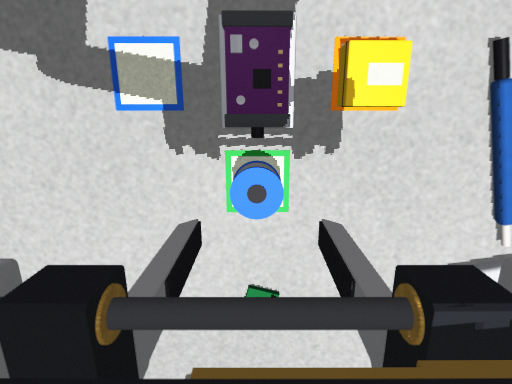

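The spool stands inside the green label, top at (257,193). Next is the jar.

Emit:
drive_tool(
  commands=[
    [[0,0.012,-0.057,0],[0,0.024,-0.114,0],[0,0.024,-0.114,0],[0,0.024,-0.114,0],[0,0.024,-0.114,0],[0,0.024,-0.114,0],[0,0.024,-0.114,0],[0,0.024,-0.114,0],[0,0.024,-0.114,0],[0,0.024,-0.114,0],[0,0.024,-0.114,0],[0.01,0.011,-0.059,0],[0,0,0,0],[0,0,0,0]],
  ],
  grip=1,
)

```text
time: 15.4
tool_pos: [0.6581, 0.2108, 0.1169]
ee_rot: [-0.958, 1.568, -2.64]
wrist_force: [0.3, -0.8, 0.1]
width: 0.094
```

Run:
```python
from h import *
plan(.662,.2105,.014,-6.4)
snap('wrist','w7.png')
```

```text
t 15.4 pos [0.6581 0.2108 0.1169] theta -6.4 tilt 0.17 q6 0.34 w 0.094
turn deg 0.0 frac 0.0 | shift frac before turn [ 0.411  0.016 -0.001]  after turn [ 0.411  0.016 -0.001]
```

View pics/w7.png

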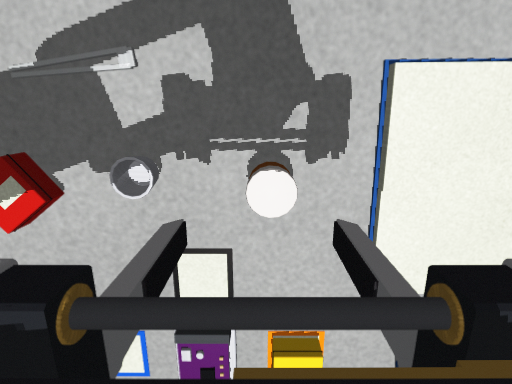

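Run:
```python
from h import *
s=snap('wrist')
print([np.round(pix2world(s,u,v,.042),4) for u,v in((271.5,191.5),(246,191.5),(297,191.5))])
```

```text
[array([0.6693, 0.2157, 0.042 ]), array([0.6471, 0.2181, 0.042 ]), array([0.6916, 0.2132, 0.042 ])]
```

Emit:
drive_tool(
  commands=[
    [[0.02,0.01,0,0],[0.08,0.012,0,0],[0.09,0,0,0],[0.09,0,0,0],[0.08,0,0,0],[0.03,0,0,0],[0.015,0,0,0],[0,0,0,0]],
  ],
  grip=0.8,
)

```text
time: 16.3
tool_pos: [0.6647, 0.2101, 0.0175]
ee_rot: [1.63, 1.57, -0.053]
wrist_force: [0.4, -0.8, 0.1]
width: 0.0753
```

Emit:
drive_tool(
  commands=[
    [[0.01,0,-0.008,0],[0,0,0,0]],
  ],
  grip=0.8,
)

```text
time: 16.5
tool_pos: [0.6653, 0.213, 0.0158]
ee_rot: [1.927, 1.569, 0.245]
wrist_force: [-1.1, -0.5, 0.8]
width: 0.0751
```

Emit:
drive_tool(
  commands=[
    [[0,0,0,0],[0,0,0,0],[0,0,0,0],[0,0,0,0],[0,0,0,0],[0,0,0,0],[0,0,0,0],[-0.03,0,0,0],[-0.05,0,0,0],[-0.1,0,0,0],[-0.1,0,0,0],[-0.08,0,0,0],[0,0,0,0]],
  ],
  grip=0.3,
)

```text
time: 17.8
tool_pos: [0.6671, 0.2132, 0.1106]
ee_rot: [1.909, 1.562, 0.227]
wrist_force: [1.7, -0.1, -0.1]
width: 0.0454
```

Run:
```python
from h import *
plan(.5814,.1153,.1,-6.4)
s=snap('wrist','w8.png')
```

```text
t 17.8 pos [0.6671 0.2132 0.1106] theta -6.4 tilt 0.53 q6 0.34 w 0.0454
turn deg 0.0 frac 0.0 | shift frac before turn [ 0.038 -0.298  0.428]  after turn [ 0.038 -0.298  0.428]
```

View pics/w8.png

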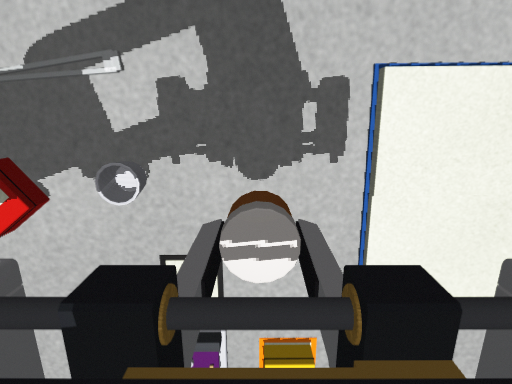

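The jar is held level, with its lid centred at (260,243).

Emit:
drive_tool(
  commands=[
    [[0,-0.025,0.035,0],[0,-0.05,0.07,0],[0,-0.05,0.07,0],[0,-0.05,0.07,0],[0,-0.05,0.07,0],[0.01,-0.05,0.07,0],[0.02,-0.018,0.043,0],[0,0,0,0],[0,0,0,0]],
  ],
  grip=0.3,
)

```text
time: 18.75
tool_pos: [0.5796, 0.1144, 0.0962]
ee_rot: [-1.617, 1.569, 2.983]
wrist_force: [-0.4, 0.2, -0.8]
width: 0.0455
```

Run:
```python
from h import *
plan(.5814,.1153,.0165,-6.4)
s=snap('wrist','w9.png')
```

```text
t 18.75 pos [0.5796 0.1144 0.0962] theta -6.4 tilt 0.08 q6 0.21 w 0.0455
turn deg -0.0 frac -0.0001 | shift frac before turn [ 0.319  0.007 -0.004]  after turn [ 0.319  0.007 -0.004]
```

View pics/w9.png

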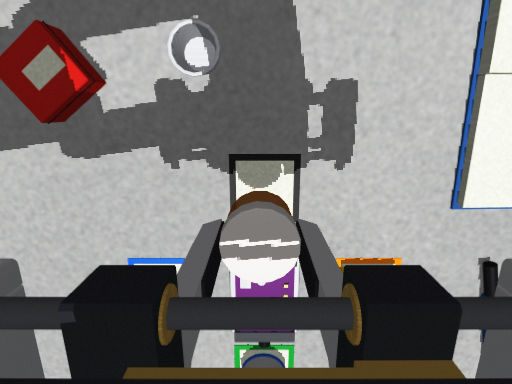

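The jar at (260,243) lines up with the black label at (264,180). I'll lower it gently.

Emit:
drive_tool(
  commands=[
    [[0.08,0.004,-0.004,0],[0.08,0,0,0],[0.08,0,0,0],[0.05,0,0,0],[0.02,0,0,0],[0.012,0,0,0],[0,0,0,0],[0,0,0,0]],
  ],
  grip=0.3,
)

```text
time: 19.6
tool_pos: [0.5819, 0.1154, 0.0178]
ee_rot: [1.765, 1.569, 0.082]
wrist_force: [0.6, -0.1, -0.2]
width: 0.0455
```

Emit:
drive_tool(
  commands=[
    [[0,0,0,0],[0,0,0,0],[0,0,0,0],[0,0,0,0],[-0.04,0,0,0],[-0.1,0,0,0],[-0.1,0,0,0],[-0.1,0,0,0],[-0.1,0,0,0],[0,0,0,0]],
  ],
  grip=0.8,
)

```text
time: 20.6
tool_pos: [0.5839, 0.1156, 0.1323]
ee_rot: [1.776, 1.561, 0.094]
wrist_force: [-0.1, -0.5, 0.7]
width: 0.0755
```

Run:
```python
from h import *
plan(.4192,.233,.12,-58)
snap('wrist','w10.png')
```

```text
t 20.6 pos [0.5839 0.1156 0.1323] theta -6.4 tilt 0.57 q6 0.21 w 0.0755
turn deg 51.6 frac 0.1433 | shift frac before turn [ 0.043 -0.708 -0.393]  after turn [ 0.043 -0.748  0.31 ]
```

View pics/w10.png

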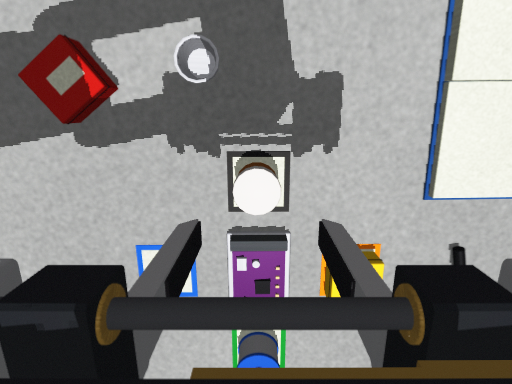

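The jar stands upright in the black label, with its lid at (257,190). Last is the red box.

Emit:
drive_tool(
  commands=[
    [[0,0,0,0.0205],[0,0,0,0.0205],[0,0,0,0.0205],[0,0,0,0.0205],[0,0,0,0.0205],[0,0,0,0.0204],[0,0,0,0.0204],[0,-0.04,0.02,0],[0,-0.1,0.04,0],[0,-0.1,0.04,0],[0,-0.1,0.04,0],[0,-0.1,0.04,0],[0,-0.1,0.04,0],[0,-0.1,0.04,0],[0.03,-0.108,0.05,0],[0,0,0,0],[0,0,0,0]],
  ],
  grip=1,
)

```text
time: 22.35
tool_pos: [0.4151, 0.2328, 0.1183]
ee_rot: [0.192, 1.569, -2.388]
wrist_force: [-0.1, 0.5, -0.3]
width: 0.094
```

Run:
```python
from h import *
plan(.4192,.233,.009,-58)
snap('wrist','w11.png')
```

```text
t 22.35 pos [0.4151 0.2328 0.1183] theta -57.8 tilt 0.08 q6 1.4 w 0.094
turn deg 0.2 frac 0.0006 | shift frac before turn [ 0.437  0.008 -0.015]  after turn [ 0.437  0.008 -0.015]
```

View pics/w11.png

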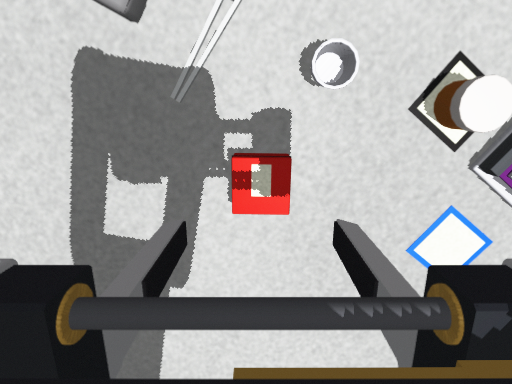

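Red is square to the jaws, top face at (232–291, 157–214).

Run:
```python
from h import *
s=snap('wrist')
print([np.round(pix2world(s,u,v,.03),4) for u,v in((261.5,185),(232.5,185),(290.5,185),(261,157),(261,213.5))])
plan(.42,.233,.009,-58)
```

```text
[array([0.4247, 0.2359, 0.03  ]), array([0.4105, 0.2585, 0.03  ]), array([0.4388, 0.2134, 0.03  ]), array([0.4463, 0.2501, 0.03  ]), array([0.401 , 0.2216, 0.03  ])]
t 22.45 pos [0.4164 0.2324 0.119 ] theta -57.9 tilt 0.03 q6 1.4 w 0.0938
turn deg 0.1 frac 0.0001 | shift frac before turn [ 0.44   0.005 -0.013]  after turn [ 0.44   0.005 -0.013]
```

Emit:
drive_tool(
  commands=[
    [[0.02,0.004,-0.012,0],[0.09,0,-0.011,0],[0.09,0,0,0],[0.09,0,0,0],[0.09,0,0,0],[0.04,0,0,0],[0.02,0,0,0],[0,0,0,0]],
  ],
  grip=1,
)

```text
time: 23.25
tool_pos: [0.4219, 0.2347, 0.0089]
ee_rot: [-0.003, 1.57, -2.586]
wrist_force: [0.4, -0.1, 0.0]
width: 0.094
```

Emit:
drive_tool(
  commands=[
    [[0,0,0,0],[0,0,0,0],[0,0,0,0],[0,0,0,0],[0,0,0,0],[0,0,0,0],[0,0,0,0],[0,0,0,0]],
  ],
  grip=0.4,
)

```text
time: 24.05
tool_pos: [0.4217, 0.235, 0.0094]
ee_rot: [-2.878, 1.571, 0.823]
wrist_force: [-0.3, -0.4, 0.9]
width: 0.054
```

Emit:
drive_tool(
  commands=[
    [[-0.06,0,0,0],[-0.1,0,0,0.0215],[-0.1,0,0,0.0215],[-0.1,0,0,0.0214],[-0.08,0,0,0.0214],[0,0,0,0.0214],[0,0,0,0]],
  ],
  grip=0.4,
)

```text
time: 24.75
tool_pos: [0.4219, 0.235, 0.1196]
ee_rot: [-2.891, 1.57, 0.136]
wrist_force: [-0.2, 0.1, -1.6]
width: 0.0535
```

Run:
```python
from h import *
import pickle
plan(.675,-.0005,.115,-96.4)
s=snap('top','top2.png');pickle.dump(s,open('top2.pkl','wb'))
c=s['pixels'][125:260,150:350];cv2.imwrite('pics/crop2.png',cv2.resize(cv2.cvtColor(c,cv2.COLOR_RGB2BGR),(800,540),interpolation=cv2.INTER_CUBIC))
```

```text
t 24.75 pos [0.4219 0.235  0.1196] theta -96.6 tilt 0.05 q6 2.08 w 0.0535
turn deg -0.2 frac -0.0005 | shift frac before turn [ 0.019  0.82  -1.114]  after turn [ 0.019  0.823 -1.111]
```

View pics/crop2.png

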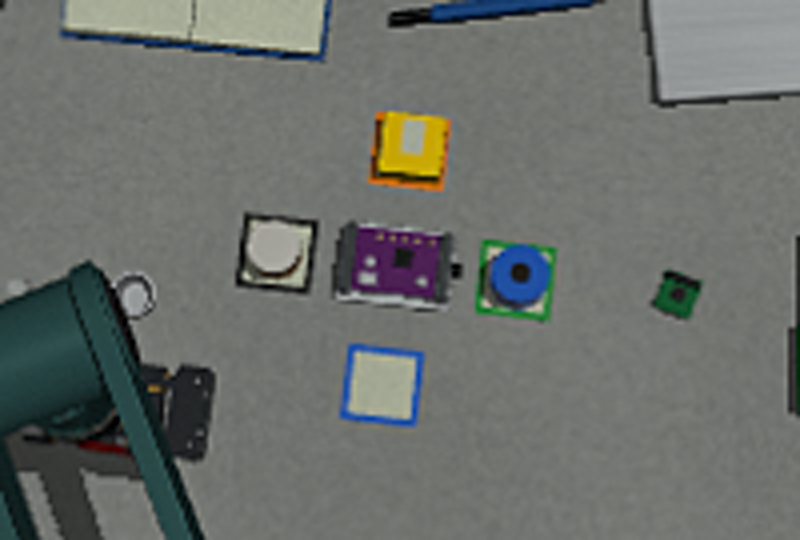

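Run:
```python
from h import *
import pickle
s=pickle.load(open('top2.pkl','rb'));P=lambda u,v,z:np.round(pix2world(s,150+u/4-.4,125+v/4-.4,z)[:2],4)
print('yel',[P(u,v,.03) for u,v in((414,144),(378,111),(450,117),(443,180),(377,172))])
print('jar',P(274,248,.042),'target .5814 .1153','spool',P(520,274,.038),'target .558 -.0933')
```

```text
yel [array([ 0.6724, -0.0045]), array([0.7021, 0.027 ]), array([ 0.6967, -0.0358]), array([ 0.6402, -0.0296]), array([0.6473, 0.0276])]
jar [0.5775 0.115 ] target .5814 .1153 spool [ 0.5558 -0.0949] target .558 -.0933
```

Emit:
drive_tool(
  commands=[
    [[0,0.037,-0.05,-0.0005],[0,0.075,-0.1,0],[0,0.075,-0.1,0],[0,0.075,-0.1,0],[0,0.075,-0.1,0],[0,0.075,-0.1,0],[0,0.075,-0.1,0],[0,0.075,-0.1,0],[0,0.075,-0.1,0],[0,0.075,-0.1,0],[0,0.075,-0.1,0],[0.015,0.036,-0.061,0],[0,0,0,0],[0,0,0,0],[0,0,0,0]],
  ],
  grip=0.4,
)

```text
time: 26.3
tool_pos: [0.6737, 0.0004, 0.1149]
ee_rot: [-0.125, 1.569, 2.907]
wrist_force: [0.6, -0.2, -0.8]
width: 0.0539
```

Run:
```python
from h import *
plan(.6754,-.0003,.0415,-96.4)
snap('wrist','w12.png')
```

```text
t 26.3 pos [6.737e-01 4.000e-04 1.149e-01] theta -96.3 tilt 0.09 q6 1.6 w 0.0539
turn deg 0.1 frac 0.0003 | shift frac before turn [ 0.294  0.002 -0.007]  after turn [ 0.294  0.002 -0.007]
```

View pics/w12.png

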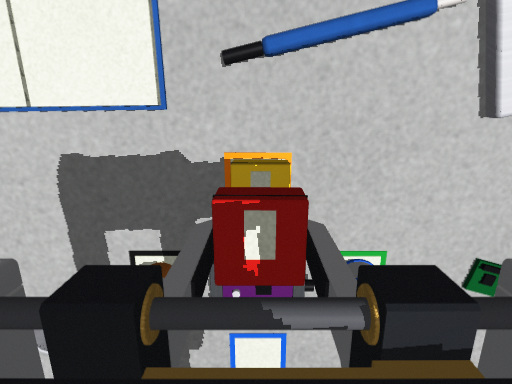

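Red at (260,238) is parallel to and in line with yellow at (260,175). I'll lower it onto yellow.

Emit:
drive_tool(
  commands=[
    [[0.07,0.001,-0.004,0],[0.08,0,0,0],[0.07,0,0,0],[0.04,0,0,0],[0.02,0,0,0],[0.01,0,0,0],[0,0,0,0],[0,0,0,0]],
  ],
  grip=0.4,
)

```text
time: 27.15
tool_pos: [0.6763, -0.0009, 0.0442]
ee_rot: [3.127, 1.569, -0.126]
wrist_force: [0.7, 0.0, 0.1]
width: 0.0538
```

Run:
```python
from h import *
plan(.6754,-.0003,.0405,-96.4)
print(robot.get_obs()['wrist_force'])
```

```text
t 27.15 pos [ 0.6763 -0.0009  0.0442] theta -96.4 tilt 0.11 q6 1.6 w 0.0538
turn deg 0.0 frac 0.0 | shift frac before turn [ 0.015 -0.002  0.004]  after turn [ 0.015 -0.002  0.004]
[0.73531474 0.04533896 0.05215275]
```

Emit:
drive_tool(
  commands=[
    [[0.008,-0.002,0.003,0],[0.006,0,0,0],[0,0,0,0],[0,0,0,0]],
  ],
  grip=0.4,
)

```text
time: 27.55
tool_pos: [0.675, -0.0003, 0.0395]
ee_rot: [2.416, 1.571, -0.837]
wrist_force: [0.3, 0.2, -0.7]
width: 0.054
```

Emit:
drive_tool(
  commands=[
    [[0,0,0,0],[0,0,0,0],[0,0,0,0],[0,0,0,0],[0,0,0,0],[-0.04,0,0,0],[-0.1,0,0,0],[-0.1,0,0,0],[-0.1,0,0,0],[-0.1,0,0,0],[0,0,0,0]],
  ],
  grip=0.85,
)

```text
time: 28.65
tool_pos: [0.6776, -0.0005, 0.1558]
ee_rot: [-3.122, 1.56, -0.092]
wrist_force: [0.7, 0.1, 0.7]
width: 0.0797
```

Run:
```python
from h import *
snap('wrist','w13.png')
s=snap('scene')
c=s['pixels'][140:260,170:370];cv2.imwrite('pics/sc3.png',cv2.resize(cv2.cvtColor(c,cv2.COLOR_RGB2BGR),(800,480),interpolation=cv2.INTER_CUBIC))
```

```text
(no output)
```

View pics/w13.png

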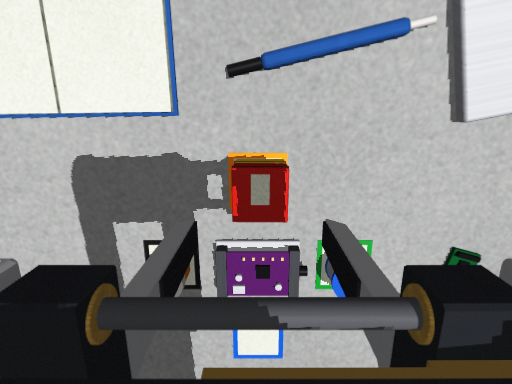

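View pics/sc3.png

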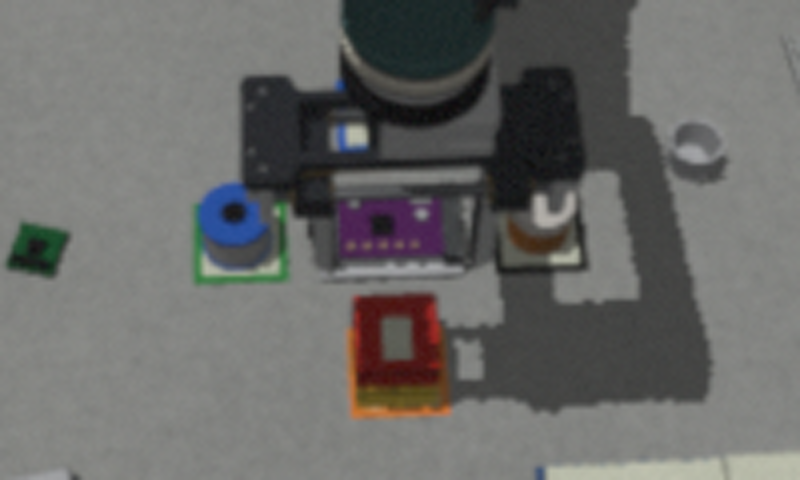

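The stack is flush in both views, so I'll move the arm clear for a final check from above.

Emit:
drive_tool(
  commands=[
    [[-0.1,0,0,0],[-0.1,0,0,0],[0,0,0.1,0],[0,0,0.13,0],[0,0,0.13,0],[0,0,0.13,0],[0,0,0.13,0],[0,0,0.13,0],[0,0,0.13,0],[0,0,0.13,0],[0,0,0.1,0],[0,0,0,0],[0,0,0,0],[0,0,0,0]],
  ],
  grip=0.85,
)

```text
time: 30.15
tool_pos: [0.3996, 0.0305, 0.1986]
ee_rot: [0.159, 1.57, -3.094]
wrist_force: [0.7, 1.2, -0.6]
width: 0.0796
```

Run:
```python
from h import *
import pickle
plan(.4,0,.2,-96)
s=snap('top');pickle.dump(s,open('top3.pkl','wb'))
c=s['pixels'][135:215,190:310];cv2.imwrite('pics/crop3.png',cv2.resize(cv2.cvtColor(c,cv2.COLOR_RGB2BGR),(780,520),interpolation=cv2.INTER_CUBIC))
z=snap('scene')
c=z['pixels'][140:260,170:370];cv2.imwrite('pics/sc4.png',cv2.resize(cv2.cvtColor(c,cv2.COLOR_RGB2BGR),(800,480),interpolation=cv2.INTER_CUBIC))
```

```text
t 30.15 pos [0.3996 0.0305 0.1986] theta -96.4 tilt 0.07 q6 1.62 w 0.0796
turn deg -0.4 frac -0.0011 | shift frac before turn [-0.006  0.121 -0.015]  after turn [-0.006  0.121 -0.014]
```

View pics/crop3.png

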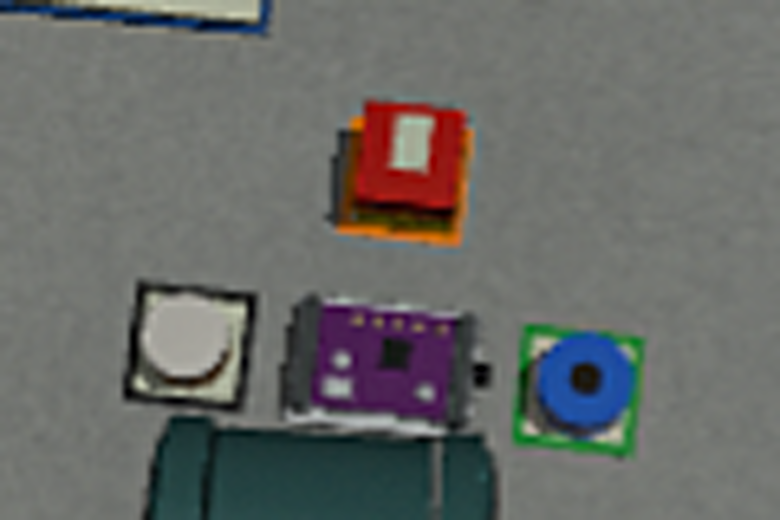

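View pics/sc4.png

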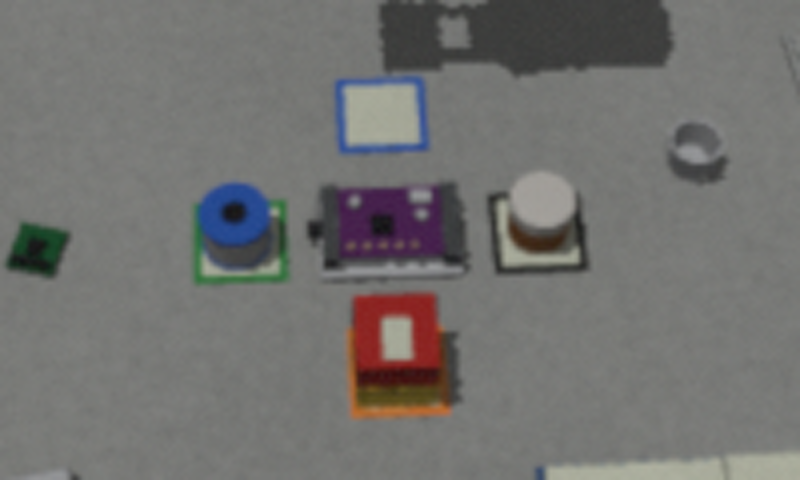

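Run:
```python
from h import *
import pickle
s=pickle.load(open('top3.pkl','rb'))
P=lambda u,v,z:np.round(pix2world(s,190+u/6.5-.4,135+v/6.5-.4,z)[:2],4)
print('red',np.mean([P(u,v,.06) for u,v in((364,101),(467,110),(457,209),(353,200))],0),'jar',P(185,336,.042),'spool',P(585,382,.038))
print('depth z red',pix2world(s,252,157)[2])
robot.close_job()
```

```text
red [ 0.67215  -0.003125] jar [0.5786 0.1151] spool [ 0.5549 -0.0949]
depth z red 0.0591794195341373
the job is handed in; nothing more can be done
```

I placed everything and handed the job in at about 30 s of the 106 s allowed. No verdict is reported. By my measurements, everything is inside its tolerance.

The iron stand was on the robot's right, which set the sides. Measured from the top camera, with the arm drawn back:

| Item | Placed on | Distance from target |
|---|---|---|
| Spool | green label (right, stand side) | about 3.5 mm (limit 14 mm) |
| Flux jar | black label (left) | about 3 mm (limit 14 mm) |
| Yellow box | orange label (behind the board) | about 3 mm (limit 14 mm) |
| Red box | on the yellow box | under 1 mm between centres (limit 10 mm) |

- **Stack:** the red top measured 59 mm high against a nominal 60 mm, and the boxes' sides look parallel. I measured the yellow box before red went on top, because red covers it in the top view. The final pictures show no shift.
- **Jar:** it stayed upright in every picture.
- **Blue label:** it is still empty, and the gripper is open and clear of everything.
- **Disagreements:** the wrist camera read positions 2–8 mm further out than the top camera. The tool position also read about 4 mm further out in x. Both are small against the 14 mm limit, and I placed both boxes at the same tool position, so the offset cancels in the stack.

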